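# Hold the label unwinder's tension arm open for threading

## Robot

A 6-joint arm with a two-finger parallel gripper is mounted at the origin on a cart in front of the work surface, level with it; the furniture and walls round the work are solid. World frame = base frame: x ahead of the robot, y to its left, z up, the work surface at z = 0. Lengths are in m, angles in degrees, forces in N, time in s.
With the tool pointing down it reaches from about 0.4 to 0.825 m from the base axis. Payload 7 kg.
Tool frame: the origin (TCP) lies midway between the tips of the shut fingers; the grasp point (between the pads) lies 19 mm behind it; z points along the fingers, y is the direction in which the jaws open and shut (so a half turn about z gives the same grasp; the last joint's range is limited). The gripper opens to 88 mm and grips with 3 to 60 N. Pads are 19 mm wide; open, the fingers measure 130 mm over their backs; the gripper's body (78 mm by 193 mm) begins 47 mm behind the grasp point.
Start: joints at [-50.128, 20.546, 0.682, 0, -70.136, -16.507], TCP at [0.268, -0.62, 0.227] pointing down, gripper open.
Joint ranges: [-176.03, 176.03], [-82.01, 121.73], [-58.28, 71.71], [-173.87, 95.51], [-174.79, -0.11], [-173.66, 173.66]. Speed limits (degrees/s): [136.94, 136.94, 172.46, 180, 180, 180].

## Interface

Orientations are given as a 3x3 rotation matrix whose columns are the frame's x, y, z axes.
In Python, from rig import robot gives the robot as it stands. Calls block until the motion is done:
- robot.goto(position, orientation): joint-space move of the TCP to a pose.
- robot.servo_line(position, ori=None, speed=0.15): straight line of the TCP; ori=None keeps the orientation; speed is the mean speed in m/s.
- robot.movej(angles): joint-space move.
- robot.move_gripper(opening): opening from 0.0 (shut) to 1.0 (fully open); the grip force is fixed at half the most; returns when the fingers have stopped.
- robot.dwell(seconds).
- robot.ik(position, orientation): joint angles nearest the present ones, or None.
- robot.grab_frame(name): name is "scene" or "top" or "wrist"; returns (picture, depth): 480x640x3 uint8, red, green, blue; 480x640 float32, m along the optical axis (not along the pixel's ray), 0 where there is no reading.
- robot.camera_info(name): a dict with "vfov" (degrees; the focal length in pixels is half the picture's height over the tangent of half this angle, whatever the lens; pixels are square), "cx", "cy" (the principal point, pixels), "k1" (the pictures are not rectified: a ray, as slopes to the right and down, at radius r is drawn at 1 + k1 r^2 times it, then the intrinsics apply), "view" (4x4, takes a point from world to camera coordinates); the wrist camera has in their place "T_tool_cam" (4x4, takes a point from camera to tool coordinates, whose origin is the TCP and whose axes are the flange's). Camera axes: x right, y down, z forward; pixel columns grow to the right and rows downward; lengths in m; the calibration is good to about 2 mm. A picture is of the moment at which its call begins: read the wrist's pose just before it. camera_info takes no time and is no camera call.
A pose or a line that the arm cannot do raises robot.Unreachable and nothing moves.
- robot.job_done(): hands the job in, once; it reports no verdict.
Readings, each from a call of its own:
- robot.read_t(): time.
- robot.read_qpos(): joint angles.
- robot.read_qvel(): joint speeds.
- robot.read_effort(): joint torques, N m.
- robot.read_position(): TCP position.
- robot.read_tcp_rot(): TCP orientation.
- robot.read_force(): force on the tool from outside, world axes, zero at the start.
- robot.read_ft_torque(): the same for the moment, N m.
- robot.read_grip_width(): opening from 0.0 (shut) to 1.0 (fully open).
Only numpy, scipy, OpenCV 4.12 (cv2) and the standard library are available. Lean on these libraries where they do the work, as an engineer would, in place of code of your own. Each camera call takes 0.05 s, during which the arm holds its last target.

## Task

The label unwinder on the packing table is about to be threaded. First take off its brake: turn the black knob fully anticlockwise (seen from above) to its end stop. Then take the blue post of the spring-loaded tension arm with the gripper, swing the arm forward against its spring all the way to its red stop and keep holding it there: the program finishes while still holding the arm wound against the stop. Leave the things lying round the unwinder where they are.

Things in the scene. Friction and masses are not known exactly. Their poses are not given: they have to be found in the camera images.
- unwinder: Label unwinder, fixed: white plate 200 (x) x 340 (y) mm, top 16 mm above the table. Origin: centre of its underside; x to its back (away from the robot, give or take yaw), y left, z up. In this frame, mm: roll of labels, 83 across, top at 59, on a spindle (top 72) at x 45, y 65; low guide roller (top 49) at -70, 35; brake knob axis at -50, 125; pivot of the tension arm at 30, -20.
- brake_knob_grip (a point): On the axis of the black brake knob at the height to grip, 53 mm above the table. A disc 46 mm across (top at 30 mm) carries an upright grip bar 44 mm long, 14 mm thick, its top at 60 mm; a white line on top marks one end. The point turns with the knob: x along the bar (white line at its -x end), y across its thickness, z up.
- brake_knob (a joint): Angle of the brake knob, rad: 0 is the anticlockwise end stop (brake off; the bar then lies along the unwinder's x), growing as it is turned clockwise seen from above, 1.6 at the other stop. It starts between 0.7 and 1.4, turns stiffly (about 0.04 N m) and stays where it is left.
- blue_post (a point): Middle of the blue upright post at the end of the tension arm, 80 mm above the table. The post is an 18 mm round fixed on the arm, standing free from 47 to 102 mm above the table; under it is the flat aluminium arm, 16 mm wide. The point turns with the arm: x along the arm away from its pivot, z up.
- pivot_axis (a point): Point on the upright pivot axis of the tension arm, at the same height as blue_post (80 mm above the table). The post moves round it on a level circle of 100 mm radius. Fixed on the unwinder, axes as those of the unwinder.
- post_at_stop (a point): Where the middle of the blue post (blue_post) stands when the arm is wound fully to its stop. Fixed on the unwinder, axes as those of the unwinder.
- tension_arm (a joint): Angle of the tension arm, rad: 0 at rest (pointing to the unwinder's right), growing as it swings forward, clockwise seen from above, to 1.2 against the red stop. A spring drives it back to 0 with 0.3 N m at rest, rising to 0.9 N m at the stop (3 to 9 N at the post); let go, it flies back.
- sample_jar: Bystander, loose: translucent jar with an orange screw lid, 69 mm across, 75 mm high; origin at the centre of its underside.
- gold_tin: Bystander, loose: closed gold tin, 68 mm across, 23 mm high; origin at the centre of its underside.
- tin_lid: Bystander, loose: gold tin lid lying flat, 69 mm across, 7 mm high; origin at the centre of its underside.
- marker: Bystander, loose: white marker pen with a blue cap, lying, 130 mm long, 13 mm thick; origin at the middle of its underside, x along the pen.

How it is judged:
By the outcome, as a careful person would: the job done as asked, in the order asked, and still so for the second after the job is handed in, while the arm keeps its last pose, push and grip.
It also fails if it takes over 45 s, if anything falls off the work surface, if the arm or the gripper's body presses on something with over 40 N, if the wrist force passes 120 N, or if a joint passes its speed limit or range.

## Working session

There is one attempt and no reset: what is moved stays moved. The work goes in short steps, each a Python script; the robot and the scene stay as the last script left them, time stands still between calls to the robot, and variables do not carry over. Pictures are saved under pics/ and viewed, and the job is handed in when it is done.

```bash
ls; mkdir -p pics
python3 - <<'E'
from rig import robot
import cv2,numpy as np
for n in ("scene","top","wrist"):
    p,d=robot.grab_frame(n); cv2.imwrite(f"pics/{n}0.png",p[:,:,::-1]); np.save(f"pics/{n}0.npy",d)
    i=robot.camera_info(n); print(n,{k:(np.round(v,4).tolist() if hasattr(v,'__len__') else v) for k,v in i.items()}, d.min(),d.max())
print(robot.read_t(),robot.read_position(),robot.read_tcp_rot())
E
```

```text
pics
scene {'vfov': 44.50900632470599, 'cx': 317.0002180060453, 'cy': 239.1809095293981, 'k1': 0.050507337206019125, 'view': [[0.7104, -0.7036, 0.017, -0.3739], [-0.5223, -0.5432, -0.6573, 0.3095], [0.4717, 0.4581, -0.7534, 1.2899], [0.0, 0.0, 0.0, 1.0]]} 0.0 3.9999597
top {'vfov': 55.41635686314531, 'cx': 313.0323048309206, 'cy': 238.57291092743824, 'k1': -0.06366247386113243, 'view': [[0.0186, -0.9998, -0.0123, -0.0168], [-0.9961, -0.0175, -0.086, 0.5331], [0.0858, 0.0139, -0.9962, 1.3866], [0.0, 0.0, 0.0, 1.0]]} 0.0 2.3466353
wrist {'vfov': 59.740084439288545, 'cx': 325.14857341007547, 'cy': 244.84180561186594, 'k1': -0.068836242438077, 'T_tool_cam': [[-0.0002, -0.9641, -0.2656, 0.071], [1.0, -0.0001, -0.0007, -0.0003], [0.0006, -0.2656, 0.9641, -0.1588], [0.0, 0.0, 0.0, 1.0]]} 0.0 1.2717006
0.15 [ 0.26751251 -0.61932048  0.22585009] [[-9.18043094e-01 -3.96480100e-01 -6.38059489e-04]
 [-3.96480587e-01  9.18042427e-01  1.11592503e-03]
 [ 1.43323616e-04  1.27744547e-03 -9.99999174e-01]]
```

View pics/top0.png

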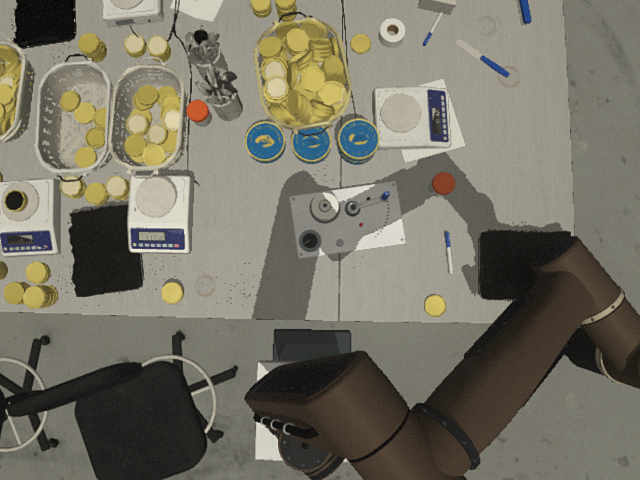

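View pics/scene0.png

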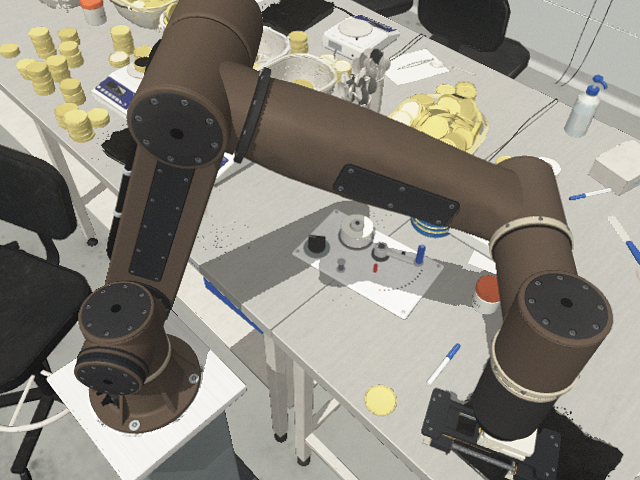

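The top view shows the unwinder centred near (350,220), the black knob at (310,241), the blue post at (386,196), the red stop at (361,226), the jar at (443,183), the marker at (449,252) and gold discs. I'll measure these, then take a closer look with the wrist camera.

```bash
cat > h.py <<'E'
from rig import robot
import cv2,numpy as np
def rays(n,uv,pose=None):
    i=robot.camera_info(n); f=240/np.tan(np.radians(i['vfov']/2))
    uv=np.atleast_2d(np.array(uv,float)); d=(uv-[i['cx'],i['cy']])/f
    s=d.copy()
    for _ in range(20): s=d/(1+i['k1']*(s**2).sum(1,keepdims=True))
    D=np.c_[s,np.ones(len(s))]
    if n=='wrist':
        p,R=pose; T=np.eye(4);T[:3,:3]=R;T[:3,3]=p; W=T@np.array(i['T_tool_cam'])
    else: W=np.linalg.inv(np.array(i['view']))
    return W[:3,3], D@W[:3,:3].T
def onplane(n,uv,z,pose=None):
    o,D=rays(n,uv,pose); return o+D*((z-o[2])/D[:,2])[:,None]
def blob(mask,amin=20):
    k,l,s,c=cv2.connectedComponentsWithStats(mask.astype(np.uint8))
    return [(s[i,4],c[i].round(1),s[i,:4]) for i in range(1,k) if s[i,4]>=amin]
def grab(n,fn):
    pose=(robot.read_position(),robot.read_tcp_rot())
    p,d=robot.grab_frame(n); cv2.imwrite('pics/'+fn+'.png',p[:,:,::-1]); np.save('pics/'+fn+'.npy',d)
    np.savez('pics/'+fn+'_pose.npz',p=pose[0],R=pose[1]); return p,d,pose
E
python3 - <<'E'
from h import *
p=cv2.imread('pics/top0.png'); c=p[160:320,270:480]; cv2.imwrite('pics/topc.png',cv2.resize(c,None,fx=3.7,fy=3.7,interpolation=cv2.INTER_CUBIC))
print(onplane('top',[[310,241]],.06),onplane('top',[[386,196]],.1),onplane('top',[[443,183]],.075),onplane('top',[[434,305],[449,252],[361,226]],.01))
hsv=cv2.cvtColor(p,cv2.COLOR_BGR2HSV)
print(blob(cv2.inRange(hsv[160:290,280:420],(105,120,50),(130,255,255)),5))
E
```

```text
[[0.52261905 0.00126862 0.06      ]] [[ 0.65597367 -0.22036342  0.1       ]] [[ 0.70348202 -0.39587269  0.075     ]] [[ 0.33547995 -0.38359906  0.01      ]
 [ 0.49988507 -0.4307586   0.01      ]
 [ 0.57635994 -0.15583271  0.01      ]]
[(np.int32(28), array([104.7,  35.5]), array([102,  32,   7,   8], dtype=int32))]
```

View pics/topc.png

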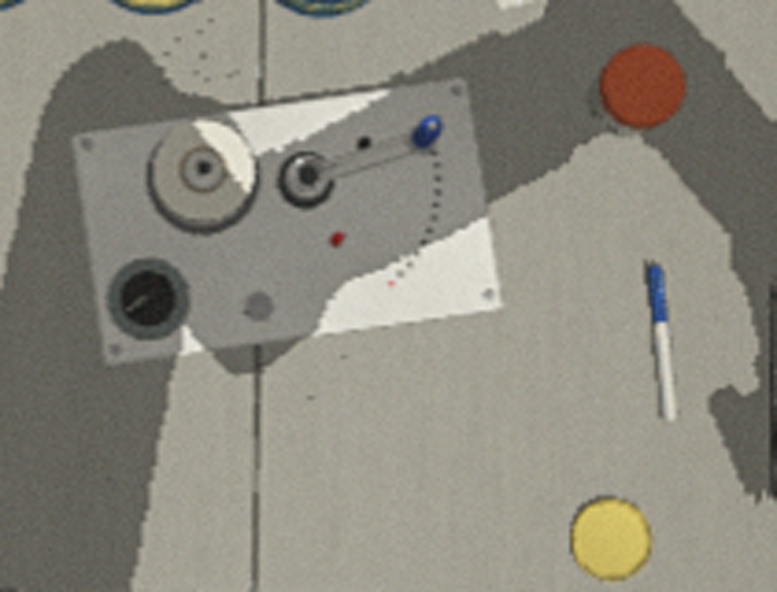

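Run:
```python
from h import *
uv=np.array([[73,135],[465,80],[502,308],[107,365]])/3.7+[270,160]  # BackLeft, BackRight, FrontRight, FrontLeft
P=onplane('top',uv,.016); print(P.round(4)); 
ey=P[0]-P[1]+P[3]-P[2]; print(np.linalg.norm(ey)/2, np.linalg.norm(P[0]-P[3]))
yaw=np.arctan2(-ey[0],ey[1]); c=P.mean(0)[:2]; print(c,np.degrees(yaw))
R=np.array([[np.cos(yaw),-np.sin(yaw)],[np.sin(yaw),np.cos(yaw)]])
a=1.2
for n,q in dict(knob=(-.05,.125),piv=(.03,-.02),post0=(.03,-.12),stop=(.03-.1*np.sin(a),-.02-.1*np.cos(a))).items(): print(n,c+R@q)
```

```text
[[ 0.6647  0.0683  0.016 ]
 [ 0.7176 -0.2629  0.016 ]
 [ 0.5244 -0.2943  0.016 ]
 [ 0.4709  0.0354  0.016 ]]
0.3346384724595128 0.19663353578915865
[ 0.59440831 -0.11337786] 9.14972973833695
knob [0.52516762 0.00208091]
piv [ 0.6272069  -0.12835294]
post0 [ 0.6431084  -0.22708055]
stop [ 0.54095093 -0.17894847]
```

Run:
```python
from h import *
R=np.array([[-1,0,0],[0,1,0],[0,0,-1.]])
print(robot.ik([.56,-.1,.3],R))
robot.servo_line([0.268,-0.62,0.3],speed=.2)
robot.goto([.56,-.1,.3],R)
print(robot.read_t(),robot.read_qpos(),robot.read_force())
grab('wrist','w1'); grab('top','t1')
```

```text
[  9.57966063   8.28760106  -6.21244033   0.         -75.4999586
 -99.57966063]
2.8083 [ 9.51919102e+00  8.30132225e+00 -6.21193411e+00  4.31149730e-03
 -7.55019399e+01 -9.95566763e+01] [ 0.22127677  0.10867609 -0.67119914]
```

View pics/w1.png

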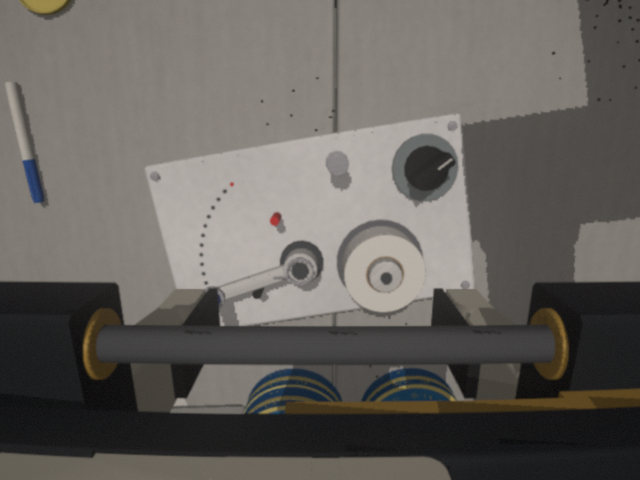

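The wrist view shows the knob at (425,167) with its white line from about (439,170) to (453,160), the dotted arc ending in a red dot at (232,184), the red stop at (276,218) and the pivot at (301,266).

Run:
```python
from h import *
z=np.load('pics/w1_pose.npz'); pose=(z['p'],z['R'])
p=cv2.imread('pics/w1.png')
cv2.imwrite('pics/w1c.png',cv2.resize(p[110:220,370:480],None,fx=5.4,fy=5.4,interpolation=cv2.INTER_CUBIC))
uv=[[146,167],[460,113],[473.5,286]]
P=onplane('wrist',uv,.016,pose);print(P.round(4),np.linalg.norm(P[0]-P[1]),np.linalg.norm(P[2]-P[1]))
e=P[1]-P[0]; yaw=np.arctan2(-e[0],e[1]); e2=P[2]-P[1]; print(np.degrees(yaw),np.degrees(np.arctan2(e2[1],e2[0])))
c=(P[0]+P[2])[:2]/2; print(c)
R=np.array([[np.cos(yaw),-np.sin(yaw)],[np.sin(yaw),np.cos(yaw)]])
a=1.2
for n,q in dict(knob=(-.05,.125),piv=(.03,-.02),post0=(.03,-.12),stop=(.03-.1*np.sin(a),-.02-.1*np.cos(a))).items(): print(n,c+R@q)
print('reddot',onplane('wrist',[[232,184]],.016,pose)); print('pivtop',onplane('wrist',[[300,268]],.05,pose))
g=cv2.cvtColor(p,cv2.COLOR_BGR2GRAY)
k=(g[110:220,370:480]<45); print(blob(k,100))
```

```text
[[ 0.5251 -0.2911  0.016 ]
 [ 0.471   0.0372  0.016 ]
 [ 0.6598  0.0681  0.016 ]] 0.3327599710438495 0.19132417818740957
9.371006428781282 9.287474004480513
[ 0.59245622 -0.11148995]
knob [0.52277015 0.00370055]
piv [ 0.62531239 -0.12633824]
post0 [ 0.64159506 -0.22500371]
stop [ 0.53925247 -0.17726653]
reddot [[ 0.5438856  -0.19988709  0.016     ]]
pivtop [[ 0.62633661 -0.12696456  0.05      ]]
[(np.int32(810), array([61.2, 59.1]), array([38, 38, 46, 41], dtype=int32))]
```

View pics/w1c.png

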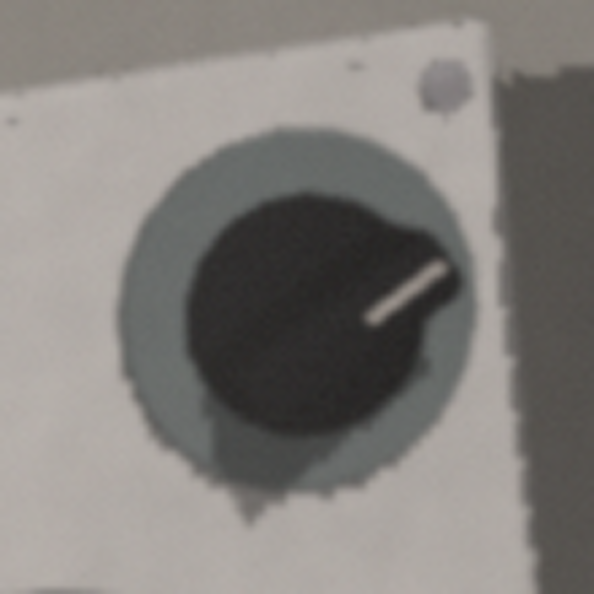

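View pics/t1.png

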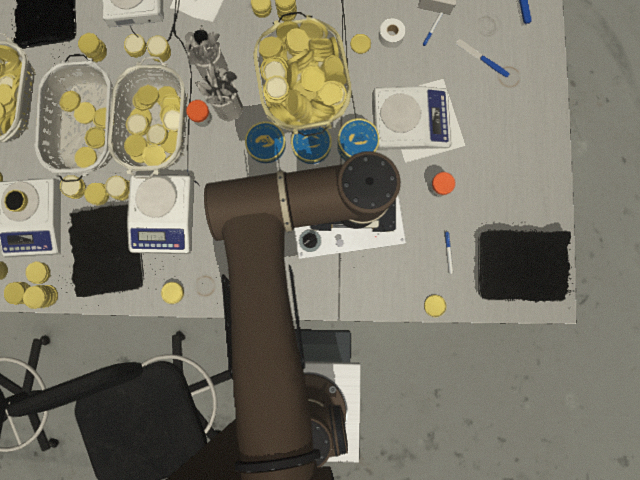

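Run:
```python
from h import *
z=np.load('pics/w1_pose.npz'); pose=(z['p'],z['R'])
L=onplane('wrist',[[438.1,169.3],[452.4,159.3]],.06,pose); print(L)
d=L[1]-L[0]; print(np.linalg.norm(d)); ang=np.degrees(np.arctan2(d[1],d[0])); d/=np.linalg.norm(d)
print('line ang',ang,'theta',189.3-ang); print('axis from line', L[1]-d*.0205)
ty=ang-180  # tool yaw (tool y at ty+90)
t=np.radians(ty); R=np.array([[-np.cos(t),-np.sin(t),0],[-np.sin(t),np.cos(t),0],[0,0,-1]])
print(ty,robot.ik([.524,.003,.16],R))
robot.goto([.524,.003,.16],R)
grab('wrist','w2'); print(robot.read_t(),robot.read_qpos())
```

```text
[[0.52453241 0.00628037 0.06      ]
 [0.51506135 0.01933853 0.06      ]]
0.016131231198408962
line ang 125.95332876843258 theta 63.34667123156743
axis from line [0.52709743 0.00274387 0.06      ]
-54.046671231567416 [  21.79867367    9.55199118  -23.67279072    0.          -56.7752181
 -165.8453449 ]
4.025 [ 2.17540998e+01  9.53555290e+00 -2.36026668e+01  1.63965734e-02
 -5.67952822e+01 -1.65762430e+02]
```

View pics/w2.png

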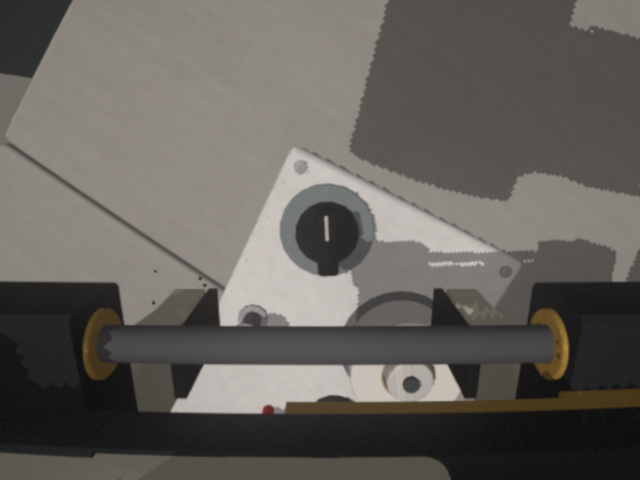

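The knob is at (327,232), and its white line from (326,216) to (327,241) is upright in the picture, so it runs along tool x.

Run:
```python
from h import *
z=np.load('pics/w2_pose.npz'); pose=(z['p'],z['R'])
p=cv2.imread('pics/w2.png'); c=p[170:290,260:390]
g=cv2.cvtColor(c,cv2.COLOR_BGR2GRAY)
m=(g>110); m[:30]=0;m[85:]=0;m[:,:45]=0;m[:,90:]=0
for b in blob(m,5): print(b)
cv2.imwrite('pics/w2c.png',cv2.resize(c,None,fx=4.6,fy=4.6,interpolation=cv2.INTER_CUBIC))
L=onplane('wrist',[[326,216],[327,241]],.06,pose);print(L); d=L[0]-L[1];n=np.linalg.norm(d);print(n,np.degrees(np.arctan2(d[1],d[0])),L[0]-d/n*.0205)
```

```text
(np.int32(77), array([51.7, 32. ]), array([45, 30, 25,  9], dtype=int32))
(np.int32(69), array([83.3, 32. ]), array([72, 30, 18,  8], dtype=int32))
(np.int32(88), array([66.1, 58.2]), array([64, 46,  5, 25], dtype=int32))
[[0.51452279 0.01812247 0.06      ]
 [0.52466479 0.00527768 0.06      ]]
0.016366081818817657 128.29392924410726 [0.52722656 0.00203321 0.06      ]
```

View pics/w2c.png

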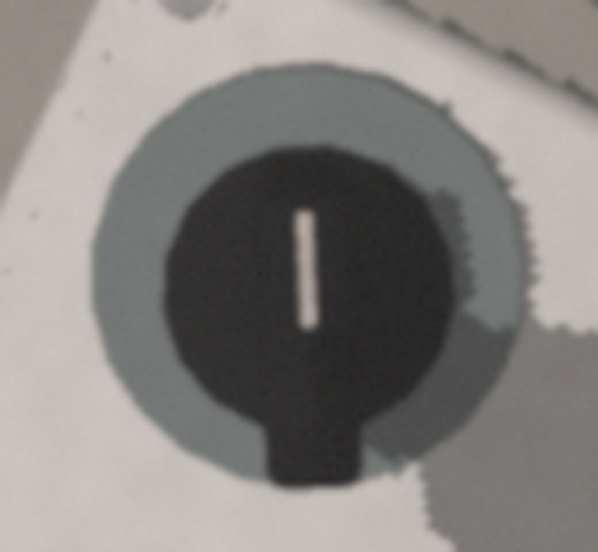

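Run:
```python
from h import *
z=np.load('pics/w2_pose.npz'); pose=(z['p'],z['R'])
L=onplane('wrist',[[326.1,216],[328.3,275.5]],.06,pose);print(L); d=L[0]-L[1];n=np.linalg.norm(d);print(n,np.degrees(np.arctan2(d[1],d[0])),L[1]+d/n*.022)
print('black disc (z .03) centre',onplane('wrist',[[260+308/4.6,170+287/4.6]],.03,pose),'grey',onplane('wrist',[[260+309/4.6,170+275/4.6]],.02,pose))
print(pose[0])
```

```text
[[ 0.51457392  0.01815963  0.06      ]
 [ 0.53918094 -0.01319005  0.06      ]]
0.03985357812907466 128.1291117383543 [0.52559736 0.00411562 0.06      ]
black disc (z .03) centre [[0.52573683 0.00401943 0.03      ]] grey [[0.52618453 0.00376352 0.02      ]]
[0.52457755 0.00279484 0.16055497]
```

```bash
cat >> h.py <<'E'
def Rz(deg):
    t=np.radians(deg); return np.array([[-np.cos(t),-np.sin(t),0],[-np.sin(t),np.cos(t),0],[0,0,-1.]])
def st(m=''): print(m,round(robot.read_t(),2),'p',robot.read_position().round(4),'F',robot.read_force().round(1),'M',robot.read_ft_torque().round(2),'g',round(robot.read_grip_width(),3),'q',robot.read_qpos().round(1))
E
python3 - <<'E'
from h import *
K=[.5257,.0040]
robot.move_gripper(.5)
robot.servo_line(K+[.09],Rz(-51.9),speed=.12); st('above')
robot.servo_line(K+[.035],speed=.08); st('down')
robot.move_gripper(0); st('grip')
E
```

```text
above 5.66 p [0.5261 0.0041 0.0905] F [0.5 0.2 0.8] M [-0.07 -0.08  0.02] g 0.5 q [  21.8   14.3  -28.3    0.   -47.4 -163.7]
down 6.49 p [0.526  0.0041 0.0353] F [0.3 0.5 0. ] M [-0.11 -0.   -0.04] g 0.498 q [  21.8   18.6  -31.5    0.   -39.9 -163.7]
grip 7.09 p [0.5254 0.0038 0.0352] F [-2.  -1.2  5.1] M [-0.62  0.81 -0.02] g 0.156 q [  21.8   18.6  -31.5    0.   -39.9 -163.7]
```

Run:
```python
from h import *
q=robot.read_qpos(); q0=q.copy()
for s in (20,40,52,57,60,62,64,65.5):
    a=q0.copy(); a[5]+=s; robot.movej(a); st(s)
    if abs(robot.read_ft_torque()[2])>.5: break
```

```text
20 7.52 p [0.5252 0.0036 0.0352] F [-2.6 -1.1  3.1] M [-0.7   0.51  0.05] g 0.157 q [  21.8   18.6  -31.5    0.   -39.9 -144. ]
40 7.94 p [0.5251 0.0034 0.0352] F [-1.5 -2.5  3.7] M [-1.5   0.53  0.05] g 0.159 q [  21.8   18.6  -31.5    0.   -39.9 -124.1]
52 8.26 p [0.5251 0.0033 0.0352] F [-2.4 -4.9  3.8] M [-1.81  0.57  0.06] g 0.157 q [  21.8   18.6  -31.5    0.   -39.9 -112. ]
57 8.51 p [0.5251 0.0033 0.0352] F [-0.9 -5.8  4.6] M [-1.92  0.5   0.01] g 0.155 q [  21.8   18.6  -31.5    0.   -39.9 -107. ]
60 8.76 p [0.5251 0.0033 0.0352] F [-1.3 -5.3  3.8] M [-2.    0.52  0.03] g 0.158 q [  21.8   18.6  -31.5    0.   -39.9 -104. ]
62 9.01 p [0.5251 0.0032 0.0352] F [-1.2 -5.6  4.1] M [-2.01  0.43 -0.39] g 0.158 q [  21.8   18.6  -31.5    0.   -39.9 -102.1]
64 9.26 p [0.5251 0.0032 0.0351] F [-2.3 -6.   4.4] M [-2.06  0.51 -0.74] g 0.161 q [  21.8   18.6  -31.5    0.   -39.9 -100.1]
```

The stop torque rose sharply between 60° and 62° of turn, which fits the expected 61°. Next I'll release the knob, check it, and look at the post.

```bash
python3 - <<'E'
from h import *
robot.move_gripper(.5); st('open')
robot.servo_line([.5257,.0036,.17],speed=.2); grab('wrist','w3'); st('up')
robot.goto([.642,-.2255,.21],Rz(99.3)); robot.move_gripper(.6)
grab('wrist','w4'); st('abovepost')
E
python3 - <<'E'
import cv2,numpy as np
a=cv2.imread('pics/w3.png');b=cv2.imread('pics/w4.png')
cv2.imwrite('pics/w34.png',cv2.resize(np.hstack([a[:, :],b]),(800,300),interpolation=cv2.INTER_AREA))
E
```

```text
open 9.98 p [0.5254 0.0038 0.0352] F [-0.1  0.4 -0.1] M [ 0.01 -0.06 -0.  ] g 0.498 q [ 21.8  18.6 -31.5   0.  -39.9 -99.7]
up 10.86 p [0.5247 0.0034 0.1685] F [ 0.6  0.5 -0.6] M [-0.01 -0.04 -0.  ] g 0.5 q [ 21.8   9.2 -22.8  -0.  -58.1 -99.7]
abovepost 13.06 p [ 0.642  -0.2254  0.2101] F [-0.3 -0.5  0. ] M [ 0.03  0.16 -0.02] g 0.601 q [ -3.   21.6   0.1  -0.  -68.5  12.3]
```

View pics/w3.png

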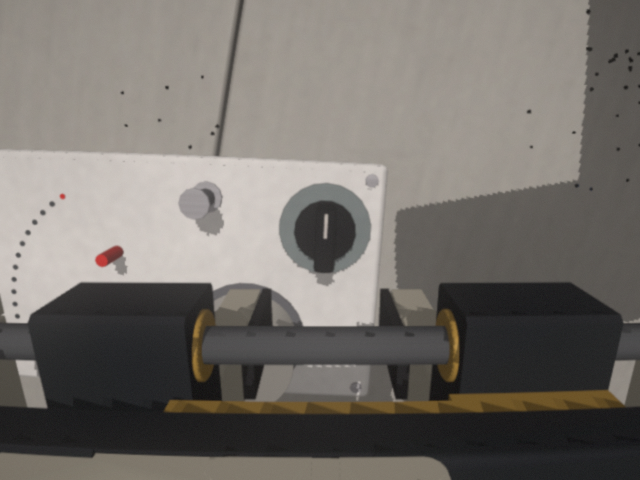

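View pics/w4.png

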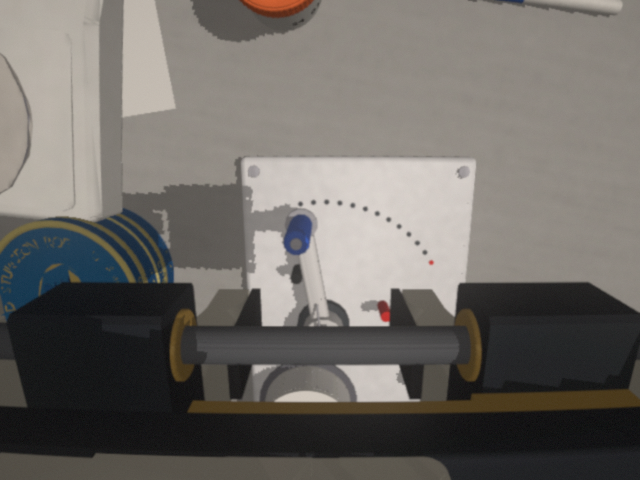

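Picture w3: the knob line now lies along the plate's side edge. Picture w4: the blue post's top is at about (296,244) and its base at (301,220).

Run:
```python
from h import *
def ld(n):
    z=np.load(f'pics/{n}_pose.npz'); return (z['p'],z['R'])
P=ld('w3'); L=onplane('wrist',[[326,215],[324,272]],.06,P); d=L[0]-L[1]; print('knob line ang',np.degrees(np.arctan2(d[1],d[0])),L)
E_=onplane('wrist',[[386,166],[380,235]],.016,P); d=E_[0]-E_[1]; print('edge ang',np.degrees(np.arctan2(d[1],d[0])))
P=ld('w4'); p=cv2.imread('pics/w4.png'); hsv=cv2.cvtColor(p,cv2.COLOR_BGR2HSV)
m=cv2.inRange(hsv[190:280,260:340],(105,120,40),(130,255,255)); print(blob(m,20))
print('top',onplane('wrist',[[295.5,245]],.102,P),'base',onplane('wrist',[[302,219]],.047,P))
C=onplane('wrist',[[243,157],[475,157]],.016,P); print('corners BR,FR',C); d=C[0]-C[1]; print(np.linalg.norm(d),np.degrees(np.arctan2(d[1],d[0])))
cv2.imwrite('pics/w4c.png',cv2.resize(p[190:330,250:410],None,fx=4,fy=4,interpolation=cv2.INTER_CUBIC))
```

```text
knob line ang -169.87971710757546 [[ 5.06876373e-01 -3.29961128e-04  6.00000000e-02]
 [ 5.45498129e-01  6.56372826e-03  6.00000000e-02]]
edge ang -170.90826439243403
[(np.int32(248), array([39.1, 46.7]), array([25, 32, 25, 31], dtype=int32))]
top [[ 0.6616221  -0.22029131  0.102     ]] base [[ 0.66120283 -0.22651504  0.047     ]]
corners BR,FR [[ 0.71824785 -0.2640647   0.016     ]
 [ 0.52696635 -0.29585111  0.016     ]]
0.19390458454052958 9.43497183864609
```

View pics/w4c.png

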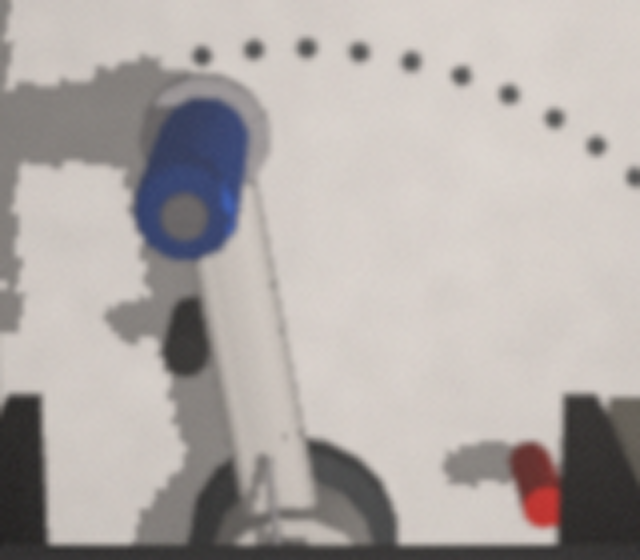

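Knob at 0 within measurement error (line 190.1°, plate edge 189.1°). The arm rests about 11° behind the unwinder's -y, and the red dot at about -138.3° from the pivot matches rest plus 1.2 rad. I'll grip the post on that basis.

Run:
```python
from h import *
q=[.6612,-.2222]
robot.servo_line(q+[.125],Rz(110.4),speed=.15); st('above')
robot.servo_line(q+[.061],speed=.1); st('down')
robot.move_gripper(0); st('grip')
p=robot.read_position()[:2]-np.array([.6266,-.1272]); print(np.hypot(*p),np.degrees(np.arctan2(p[1],p[0])))
```

```text
above 13.79 p [ 0.6616 -0.2224  0.1257] F [-0.1 -0.8  0.2] M [ 0.03  0.11 -0.02] g 0.599 q [ -2.6  26.7  -3.5   0.  -59.8  23. ]
down 14.58 p [ 0.6617 -0.2224  0.0616] F [0.6 0.2 0.4] M [0.   0.15 0.01] g 0.601 q [ -2.6  30.   -7.1   0.  -52.8  23. ]
grip 15.25 p [ 0.6614 -0.2222  0.0611] F [0.8 0.2 0.9] M [ 0.12 -0.02  0.02] g 0.201 q [ -2.6  30.1  -7.1  -0.  -52.8  23. ]
0.1011232310842884 -69.8820079505993
```

Grip width is 17.7 mm, so the jaws are on the post with almost no side load. Swinging now in small arc steps.

Run:
```python
from h import *
C=np.array([.6266,-.1272]); th0=-69.8
for a in (8,16,24,32,40,48,56,62,65,67,68,69,70):
    th=np.radians(th0-a); p=C+.1*np.array([np.cos(th),np.sin(th)])
    robot.servo_line([p[0],p[1],.061],Rz(110.2-a),speed=.08)
    F=robot.read_force(); r=robot.read_position()[:2]-C; t=np.array([np.sin(th),-np.cos(th)]) # forward tangent (cw)
    print(a,'t',round(robot.read_t(),2),'Ftan',(F[:2]@t).round(1),'Frad',(F[:2]@[np.cos(th),np.sin(th)]).round(1),'Fz',F[2].round(1),'ang',(th0-np.degrees(np.arctan2(r[1],r[0]))).round(2),'r',np.hypot(*r).round(4),'g',round(robot.read_grip_width(),3),'Mz',robot.read_ft_torque()[2].round(2))
    if F[:2]@t<-16: break
```

```text
8 t 15.57 Ftan -2.0 Frad 3.5 Fz -2.0 ang 7.79 r 0.1009 g 0.201 Mz 0.17
16 t 15.9 Ftan -2.0 Frad 4.4 Fz -2.0 ang 15.59 r 0.1006 g 0.203 Mz 0.11
24 t 16.23 Ftan -4.1 Frad 4.5 Fz -2.4 ang 23.51 r 0.1005 g 0.199 Mz 0.13
32 t 16.55 Ftan -4.1 Frad 4.7 Fz -2.3 ang 31.44 r 0.1002 g 0.2 Mz 0.14
40 t 16.88 Ftan -4.5 Frad 4.8 Fz -2.4 ang 39.45 r 0.1 g 0.197 Mz 0.09
48 t 17.2 Ftan -6.3 Frad 4.6 Fz -1.9 ang 47.46 r 0.0999 g 0.202 Mz 0.15
56 t 17.52 Ftan -6.7 Frad 3.4 Fz -3.5 ang 55.48 r 0.0997 g 0.2 Mz 0.16
62 t 17.81 Ftan -6.0 Frad 3.2 Fz -2.4 ang 61.51 r 0.0996 g 0.199 Mz 0.11
65 t 18.06 Ftan -7.0 Frad 2.6 Fz -2.0 ang 64.48 r 0.0996 g 0.194 Mz 0.17
67 t 18.31 Ftan -6.7 Frad 2.1 Fz -1.6 ang 66.43 r 0.0996 g 0.198 Mz 0.18
68 t 18.56 Ftan -7.0 Frad 1.8 Fz -2.1 ang 67.41 r 0.0996 g 0.196 Mz 0.24
69 t 18.81 Ftan -7.2 Frad 1.9 Fz -1.8 ang 68.41 r 0.0995 g 0.198 Mz 0.15
70 t 19.06 Ftan -8.2 Frad 1.2 Fz -2.0 ang 69.3 r 0.0995 g 0.201 Mz 0.18
```

Run:
```python
from h import *
C=np.array([.6266,-.1272]); th0=-69.8
for a in np.arange(70.6,76,.6):
    th=np.radians(th0-a); p=C+.0996*np.array([np.cos(th),np.sin(th)])
    robot.servo_line([p[0],p[1],.061],Rz(110.2-min(a,70)),speed=.08); robot.dwell(.1)
    F=np.mean([robot.read_force() for _ in range(3)],0); r=robot.read_position()[:2]-C; t=np.array([np.sin(th),-np.cos(th)])
    print(a.round(1),'t',round(robot.read_t(),2),'Ftan',(F[:2]@t).round(1),'Frad',(F[:2]@[np.cos(th),np.sin(th)]).round(1),'Fz',F[2].round(1),'ang',(th0-np.degrees(np.arctan2(r[1],r[0]))).round(2),'g',round(robot.read_grip_width(),3),'Mz',robot.read_ft_torque()[2].round(2))
    if F[:2]@t<-17: break
grab('top','t2'); grab('scene','s2'); grab('wrist','w5')
```

```text
70.6 t 19.41 Ftan -13.7 Frad 5.0 Fz -5.1 ang 69.42 g 0.201 Mz 0.18
71.2 t 19.76 Ftan -17.0 Frad 5.2 Fz -7.6 ang 69.54 g 0.199 Mz 0.17
```

Run:
```python
import cv2,numpy as np
s=cv2.imread('pics/s2.png');w=cv2.imread('pics/w5.png');t=cv2.imread('pics/t2.png')
o=np.vstack([np.hstack([cv2.resize(s,(400,300)),cv2.resize(t,(400,300))]),np.hstack([cv2.resize(w,(400,300)),cv2.resize(s[180:360,260:500],(400,300))])])
cv2.imwrite('pics/m2.png',o)
```

```text
(no output)
```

View pics/m2.png

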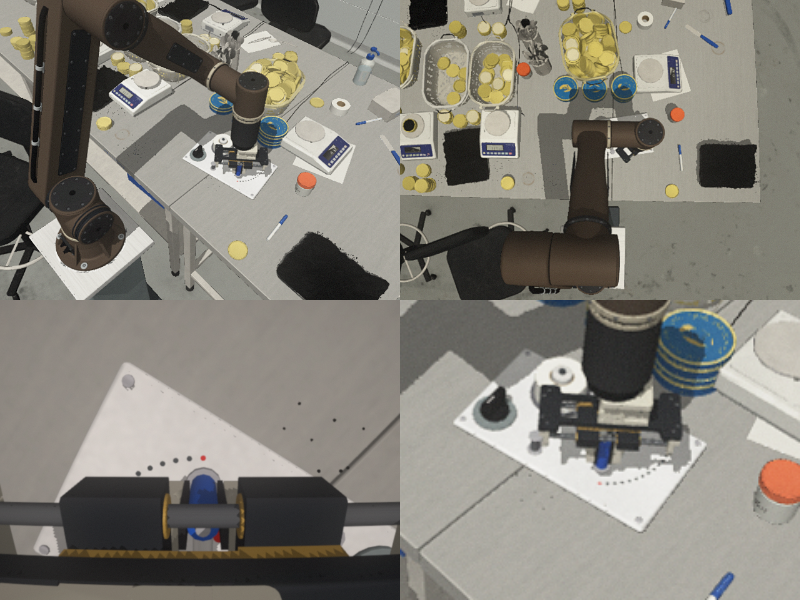

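View pics/w5.png

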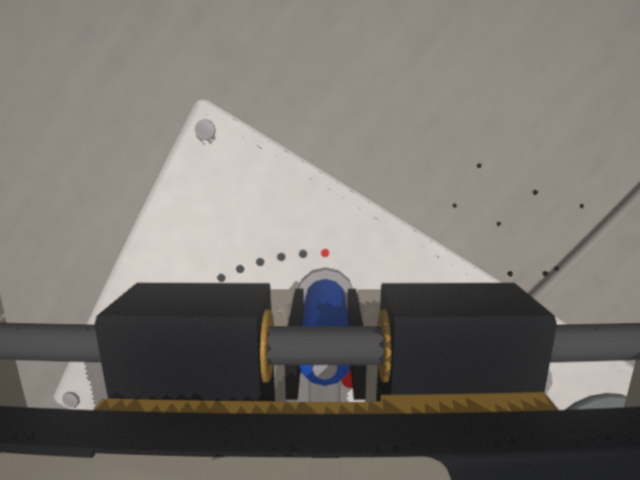

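The wrist picture shows the post held between the pads at (325,330). The arm lies in line with the red end dot (325,253), and the red stop pin touches its side at (348,380). The jar, pen and gold disc show no visible shift. Handing in while holding.

Run:
```python
from h import *
st('before'); robot.job_done(); st('after')
```

```text
before 19.91 p [ 0.5512 -0.192   0.0612] F [  6.1 -17.5  -7. ] M [-6.02 -2.37  0.17] g 0.198 q [  0.1  21.  -22.9   0.2 -46.  -49.4]
the job is handed in; nothing more can be done
the job is handed in; nothing more can be done
```

The brake is off and the gripper is still holding the tension arm against its red stop. I handed the job in at 19.9 s, and no verdict is reported.

- **Brake knob:** I turned it about 61° anticlockwise. The torque then rose to 0.74 N m, well above its normal stiffness, so it had reached the end stop. A picture taken after I let go showed the bar within about 1° of the unwinder's x axis.
- **Tension arm:** I gripped the blue post (grip width 17.7 mm for the 18 mm post) and swung it forward. At the stop the push on the post rose from 8 N to 17 N while the arm barely moved. The last wrist picture shows the arm in line with the red end dot and touching the red stop pin.
- **Surroundings:** the jar, the marker and the gold disc beside them show no visible shift in the pictures. I did not measure their positions again, and did not check the second gold piece separately.

Two readings differed slightly from the given values:
- **Rest position:** the arm rested about 11° further back than straight to the unwinder's right, so I took the stop from the measured rest angle and the red dot.
- **Stop angle:** I measured about 69.4° of swing, against the given 68.75° (1.2 rad), which is within calibration error.

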